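# Draw the slide tray out from under the slide boxes

## Robot

A 6-joint arm with a two-finger parallel gripper is mounted at the origin on the work surface. World frame = base frame: x ahead of the robot, y to its left, z up, the work surface at z = 0. Lengths are in mm, angles in rad, forces in N, time in s.
With the tool pointing down it reaches from about 350 to 775 mm from the base axis. Payload 7.3 kg.
Tool frame: the origin (TCP) lies midway between the tips of the shut fingers; the grasp point (between the pads) lies 19 mm behind it; z points along the fingers, y is the line along which they close (so a half turn about z gives the same grasp; the last joint's range is limited). The gripper opens to 92 mm and grips with 3 to 60 N. Pads are 19 mm wide; open, the fingers measure 130 mm over their backs; the gripper's body (75 mm by 190 mm) begins 47 mm behind the grasp point.
Start: joints at [-1.302, 0.342, 1.524, -0, 1.275, -0.146], TCP at [211.602, -480.489, 226.741] pointing down, gripper open.
Joint ranges: [-2.53, 2.53], [-0.77, 2.02], [0.04, 2.7], [-1, 4.14], [0.28, 2.66], [-3.11, 3.11]. Speed limits (rad/s): [2.57, 2.57, 3.14, 3.14, 3.14, 3.14].

## Interface

Orientations are given as [roll, pitch, yaw] about the fixed x, y, z axes, in that order (R = Rz(yaw) Ry(pitch) Rx(roll)).
In Python, from plant import get_obs, capture, camera_model, close_job, search_frame, regions_of, pinpoint gives the robot as it stands. The module is installed in compiled form; this text tells all that it offers.
- The arm moves only by the shell command python3 -m pendant 'ROWS'. ROWS is JSON, one flat list of numbers, 7 for each row, row after row: the shift along the tool's x, y, z in units of 30 mm (1.0 is 30 mm), then the turn, a rotation vector about the tool's x, y, z in units of 4 degrees (1.0 is 4 degrees), then the closure, from -1 (fully open) to 1 (shut), so that 0 is half open. In form: [dx, dy, dz, wx, wy, wz, gripper, dx, dy, dz, wx, wy, wz, gripper, ...]. A call has 1 to 12 rows; each row shifts and turns the commanded pose from where the row before left it, along the tool's axes as they then stand; what a row does not reach is not made up. A row lasts 1/10 s, in which the tool goes at most 50 mm and 8.59 degrees, less where a joint would pass 70% of its speed; a pose out of reach is approached as far as the arm can. A call with a number of a shift or a turn outside -1 to 1 is refused whole. A call with a gripper value outside its range is refused whole. The fingers move at their own pace and stop on an object; the grip force is fixed at half the most. Time passes only in rows, so rows that do not move let the fingers close. It gives the time, the measured TCP pose, the force, the opening and the grip force at its end, in the units of the state.
- get_obs(): the state, without advancing time (a new reading comes with each control period).
- capture(name): name is "side" or "top"; returns the picture (480x640x3 uint8, red, green, blue); there is no depth.
- camera_model(name): a dict with "fov_y" (degrees; the focal length in pixels is half the picture's height over the tangent of half this angle, whatever the lens; pixels are square), "cx", "cy" (the principal point, pixels), "pose" (4x4, takes a point from camera to world coordinates). Camera axes: x right, y up, looking along -z (the intrinsics and any distortion apply to the point x, -y, -z); pixel columns grow to the right and rows downward; lengths in mm; the calibration is good to about 2 mm. A picture is of the moment at which its call begins. camera_model takes no time and is no camera call.
- close_job(): hands the job in; it is judged then, once.
Trained networks look in the newest picture that a camera, given by its name, has taken for a name from the list of things; names that differ only in an ending like _2 or _b are one class to them, and where a whole thing is asked for, a point or a joint stands for the part that bears it (a point fixed in the world has none). Each returns a list of dicts, best first, with "score" (0 to 1); they miss things now and then, are a little off and sometimes report something else, mostly with a low value. They report only what shows in the picture. A call takes as long as a camera call. They do not tell look-alikes from the thing itself.
- search_frame(camera, thing): "location" ([column, row] in pixels, amid what is visible of it).
- regions_of(camera, thing): "pixels" (480x640 bool, what is visible of it) and "location" ([column, row] in pixels, amid what is visible of it).
- pinpoint(camera, thing): "location" ([column, row] in pixels: a listed point, or the origin of a listed thing).
The state is a dict: "time": time; "joint_positions": joint angles; "dq": joint speeds; "tau": joint torques, N m; "tool_pos": TCP position; "tcp_rot": TCP orientation; "contact_force": force on the tool from outside, world axes, zero at the start; "moment": the same for the moment, N m; "grip_width": finger opening in mm; "finger_force": force on a finger pad.
Only numpy, scipy, OpenCV 4.12 (cv2) and the standard library are available. Lean on these libraries where they do the work, as an engineer would, in place of code of your own. Each camera call takes 0.05 s, during which the arm holds its last target. There are 200 camera calls.

## Task

Someone has piled three slide boxes on the slide tray that is needed next. Take the tray by its upright tab and draw it right out from under the boxes and the steel stop, and leave it lying flat on the bench in front of the stop. Do not touch the boxes: they must stay stacked and end up standing on the bench behind the stop; leave everything else where it is.

Things in the scene. Friction and masses are not known exactly. Their poses are not given: they have to be found in the camera images.
- stop: Steel stop bolted to the bench: a crossbar 216 wide, 8 thick, at heights 16 to 38, on two end posts (200 clear between, feet out to 137 either side). Origin: on the bench below the middle of the bar's front face, where the tray sticks out. x points from front to back (tab towards boxes), y along the bar, z up. The bar holds back the lowest box while the tray passes below it towards -x.
- tray_tab (a point): Centre of the upright finger tab on the middle of the tray's front edge: 12 thick (x), 40 wide (y), from the tray's top at height 8 to height 38; this point is 23 above the bench. x points along the tray from tab to rear, z up. It starts 65 to 80 in front of the stop's front face. The tray's rear edge lies 174 behind it.
- tray_mid (a point): Middle of the slide tray (half its thickness, 4 up): flat aluminium plate 180 long (x), 120 wide (y), 8 thick, about 0.35 kg, with slides lying flush in it. It lies on the bench under the boxes and the stop's bar, its front part sticking out. Drawing it out takes up to about 15 N.
- tray_rear_left (a point): Rear left corner (+x, +y) of the tray, at half its thickness (4 above its underside).
- tray_rear_right (a point): Rear right corner (+x, -y) of the tray, at half its thickness (4 above its underside).
- box_low_mid (a point): Centre of the lowest slide box, which lies on the tray just behind the stop's crossbar (3 to 11 gap): grey plastic, 85 deep (x) x 170 wide (y) x 34 high, loose, about 0.2 kg. When the tray is out it rests on the bench, 8 lower. On the way its rear settles first, so that the stack leans back a little.
- box_middle_mid (a point): Centre of the second slide box, loose on the lowest one: white plastic, same size and mass.
- box_top_mid (a point): Centre of the top slide box, loose on the second one: wooden, 80 deep x 100 wide x 32 high, about 0.12 kg.
- oil_bottle: Bystander, loose, to be left alone: small amber glass bottle, 30 dia x 62 high. Origin: centre of its underside.
- stain_bottle: Bystander, loose, to be left alone: small white plastic bottle, 40 dia x 75 high. Origin: centre of its underside.
- dish: Bystander, loose, to be left alone: shallow round glass dish, 90 dia x 15 high. Origin: centre of its underside.
- lens_box: Bystander, loose, to be left alone: small cardboard box, 60 x 50 x 40 high. Origin: centre of its underside.
- eyepiece: Bystander, loose, to be left alone: black microscope eyepiece standing upright, 38 dia x 50 high. Origin: centre of its underside.
- mug: Bystander, loose, to be left alone: white mug, 80 dia x 90 high. Origin: centre of its underside.
- microscope: Fixed microscope at the left of the bench, 240 x 170 foot, 400 high; not to be used. Origin: centre of its foot's underside.
- box_low: The box whose centre is point box_low_mid (see there). Origin: centre of its underside.
- box_middle: The box whose centre is point box_middle_mid (see there). Origin: centre of its underside.
- box_top: The box whose centre is point box_top_mid (see there). Origin: centre of its underside.
Mind the look-alikes: they are no part of the job. What is shaped like the part that bears tray_tab but blue is not meant.

How it is judged:
By the outcome, as a careful person would: the job done as asked, in the order asked, and still so for the second after the job is handed in, with the robot touching nothing.
It also fails if it takes over 37 s, if anything falls off the work surface, if the arm or the gripper's body presses on something with over 40 N, if the wrist force passes 120 N, or if a joint passes its speed limit or range.

## Working session

There is one attempt and no reset: what is moved stays moved. The work goes in short steps, Python scripts to look and compute and a shell command to move; the robot and the scene stay as the last step left them, time stands still between calls to the robot, and variables do not carry over. Pictures are saved under pics/ and viewed, at most 10 in all, crops included, and the job is handed in when it is done.

```bash
mkdir -p pics; cat > h.py <<'E'
import numpy as np, cv2
from plant import *
def ray(cam,px):
    m=camera_model(cam);f=240/np.tan(np.radians(m["fov_y"])/2);P=np.array(m["pose"])
    d=P[:3,:3]@np.array([(px[0]-m["cx"])/f,-(px[1]-m["cy"])/f,-1]);return P[:3,3],d
def atz(cam,px,z):
    o,d=ray(cam,px);return o+d*(z-o[2])/d[2]
def tri(p1,p2):
    o1,d1=ray("side",p1);o2,d2=ray("top",p2);d1/=np.linalg.norm(d1);d2/=np.linalg.norm(d2)
    t=np.linalg.lstsq(np.c_[d1,-d2],o2-o1,rcond=None)[0];a=o1+t[0]*d1;b=o2+t[1]*d2;return (a+b)/2,np.linalg.norm(a-b)
E
python3 - <<'E'
from h import *
np.set_printoptions(precision=1,suppress=True)
for c in("side","top"):
    cv2.imwrite(f"pics/{c}0.png",capture(c)[:,:,::-1]); m=camera_model(c); print(c,{k:v for k,v in m.items() if k!="pose"},np.array(m["pose"])[:3,3])
for t,z in(("stop",0),("tray_tab",23),("tray_mid",4),("box_low_mid",25),("box_top_mid",92)):
    for c in("side","top"):
        for r in pinpoint(c,t)[:3]: print(t,c,np.array(r["location"]),round(r["score"],2),atz(c,r["location"],z))
E
```

```text
side {'fov_y': 50.7813246961438, 'cx': 322.2845925151467, 'cy': 242.76220702562586} [  208.3 -1170.4   735. ]
top {'fov_y': 48.897216146471756, 'cx': 325.485681429187, 'cy': 228.34682476732812} [ 224.3  -23.5 1762. ]
stop side [355.  279.9] 0.73 [657.1 -95.3   0. ]
stop top [342.7 205.2] 0.86 [659.3 -85.5   0. ]
tray_tab side [337.  276.5] 0.83 [603.4 -99.3  23. ]
tray_tab side [251.7 254.9] 0.73 [409.4  80.7  23. ]
tray_tab top [295.4 276. ] 0.68 [416.6  78.   23. ]
tray_tab top [346.6 224.7] 0.6 [585.8 -96.   23. ]
tray_tab top [494.9 259.4] 0.59 [ 457.4 -584.3   23. ]
tray_mid side [225.3 265.7] 0.76 [332.2  74.8   4. ]
tray_mid side [361.9 275.4] 0.69 [681.1 -85.3   4. ]
tray_mid top [342.7 199.6] 0.82 [678.1 -86.    4. ]
tray_mid top [296.1 300.7] 0.66 [336.8  77.6   4. ]
box_low_mid side [369.2 262.1] 0.61 [713.1 -57.2  25. ]
box_low_mid top [340.1 188.3] 0.63 [712.6 -77.4  25. ]
box_top_mid side [371.4 242.5] 0.78 [711.5 -66.9  92. ]
box_top_mid top [341.1 184.6] 0.74 [706.2 -79.   92. ]
box_top_mid top [340.3 187.9] 0.39 [695.1 -76.1  92. ]
```

View pics/side0.png

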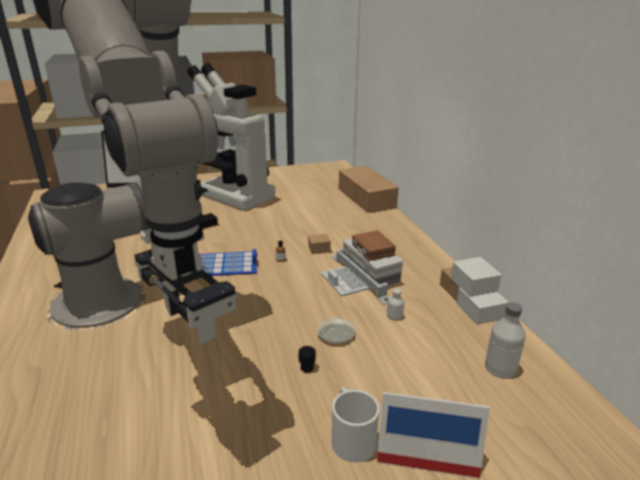

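View pics/top0.png

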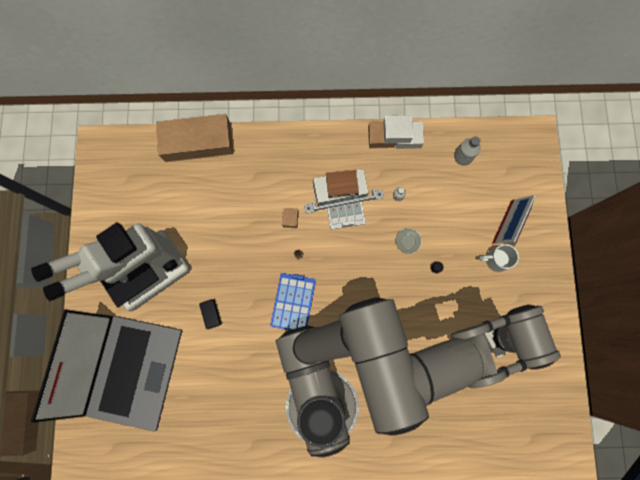

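The side view shows the stack at about (372,255), with the tray front at about (345,278). In the top view the stop bar runs from (309,209) to (379,195) and the tray front sits near (347,225). The blue tray at (295,300) is the decoy. I'll zoom in.

```bash
python3 - <<'E'
import cv2,numpy as np
s=cv2.imread("pics/side0.png")[220:310,300:420];t=cv2.imread("pics/top0.png")[160:240,290:410]
a=cv2.resize(s,(780,585),interpolation=cv2.INTER_CUBIC);b=cv2.resize(t,(780,520),interpolation=cv2.INTER_CUBIC)
cv2.imwrite("pics/c1.png",a);cv2.imwrite("pics/c2.png",b)
E
```

```text
(no output)
```

View pics/c1.png

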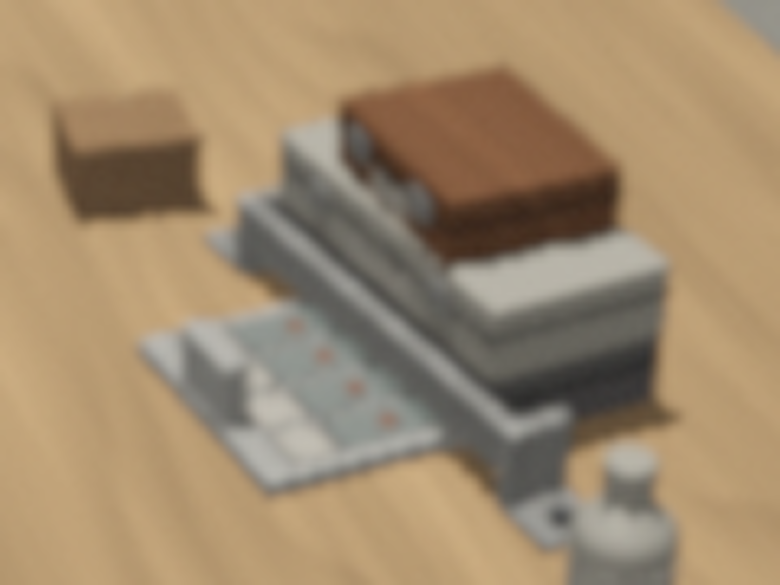

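View pics/c2.png

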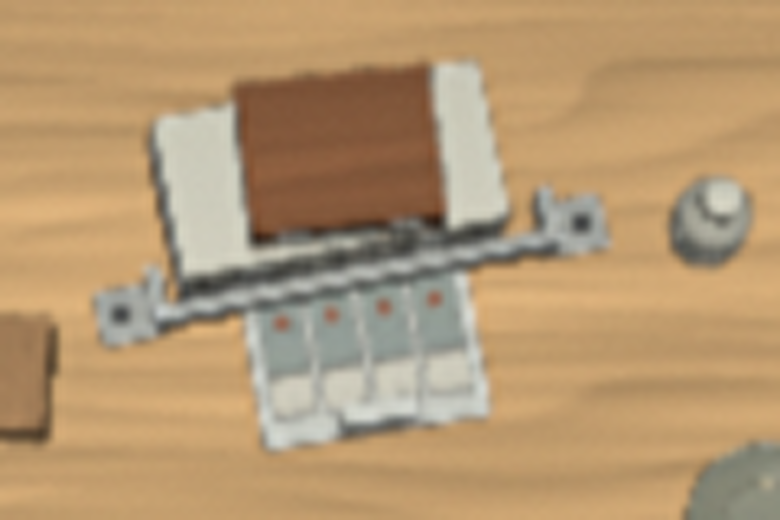

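The crops show a grey tray with the tab in the middle of its front edge, and the bar and boxes as described. I'll grip across the tab's 40 mm width, which keeps the long gripper body clear of the stack. Next I compute positions from the corners.

```bash
python3 - <<'E'
from h import *
from scipy.spatial.transform import Rotation as R
np.set_printoptions(precision=2,suppress=True)
S=lambda u,v:(300+u/6.5,220+v/6.5); T=lambda u,v:(290+u/6.5,160+v/6.5)
def show(n,l,r):
    m=(l+r)/2;d=l-r;print(n,l[:3],r[:3],"mid",m,"len",np.linalg.norm(d[:2]),"yaw",np.arctan2(-d[0],d[1]))
for cam,F,L in(("top",T,[("tray front",8,(266,446),(488,413)),("holes",4,(120,313),(581,222)),("tab top front",38,(328,422),(416,404))]),("side",S,[("tray front",8,(143,343),(270,484)),("tab top front",38,(185,328),(237,378)),("tab top rear",38,(200,322),(248,366))])):
    for n,z,a,b in L: show(cam+" "+n,atz(cam,F(*a),z),atz(cam,F(*b),z))
for t in("tray_tab","stop"):
    b=[]
    for c in("side","top"):
        for r in pinpoint(c,t): 
            p=atz(c,r["location"],23)
            if abs(p[0]-600)<100 and p[1]<0 and p[1]>-200: b.append(r["location"]);break
    print(t,*tri(*b))
for c in("side","top"):
    for t in("tray_rear_left","tray_rear_right"):
        for r in pinpoint(c,t)[:2]: print(c,t,atz(c,r["location"],4),r["score"])
o=get_obs();print(o["tool_pos"],o["tcp_rot"],R.from_euler("xyz",o["tcp_rot"]).as_matrix(),o["time"],o["grip_width"])
E
```

```text
top tray front [576.54 -43.1    8.  ] [ 591.56 -159.42    8.  ] mid [ 584.05 -101.26    8.  ] len 117.29324865977266 yaw 0.1284440370562282
top holes [650.48  32.08   4.  ] [ 694.59 -212.67    4.  ] mid [672.53 -90.29   4.  ] len 248.6961671670252 yaw 0.1783209518848479
top tab top front [582.37 -74.86  38.  ] [ 590.82 -120.3    38.  ] mid [586.6  -97.58  38.  ] len 46.21964241235774 yaw 0.18375168990576765
side tray front [578.73 -46.6    8.  ] [ 594.08 -161.88    8.  ] mid [ 586.4  -104.24    8.  ] len 116.30573683274042 yaw 0.13238749716168888
side tab top front [583.4  -86.86  38.  ] [ 591.05 -129.09   38.  ] mid [ 587.23 -107.97   38.  ] len 42.92048894636093 yaw 0.1791999891146992
side tab top rear [590.77 -84.17  38.  ] [ 598.24 -121.88   38.  ] mid [ 594.51 -103.03   38.  ] len 38.44541746020116 yaw 0.19552476434907998
tray_tab [594.83 -97.99  21.54] 17.499840574755616
stop [660.98 -85.8   -6.53] 0.19654395349427267
side tray_rear_right [654.1  -93.64   4.  ] 0.21
top tray_rear_left [234.82  43.39   4.  ] 0.92
top tray_rear_right [244.15 179.72   4.  ] 0.55
[ 211.6  -480.46  226.73] [3.14 0.   0.41] [[ 0.92  0.4  -0.  ]
 [ 0.4  -0.92 -0.  ]
 [-0.    0.   -1.  ]] 1.0 92.03576061041748
```

```bash
python3 -m pendant '[0,0,0,0,0,0.9375,-1, 0,0,0,0,0,0.9375,-1, 0,0,0,0,0,0.9375,-1, 0,0,0,0,0,0.9375,-1, 0.9,-0.66,0,0,0,0,-1, 0.9,-0.66,0,0,0,0,-1, 0.9,-0.66,0,0,0,0,-1, 0.9,-0.66,0,0,0,0,-1, 0.9,-0.66,0,0,0,0,-1, 0.9,-0.66,0,0,0,0,-1, 0.9,-0.66,0,0,0,0,-1, 0.9,-0.66,0,0,0,0,-1]'; python3 -m pendant '[0.9,-0.66,0,0,0,0,-1, 0.9,-0.66,0,0,0,0,-1, 0.9,-0.66,0,0,0,0,-1, 0.9,-0.66,0,0,0,0,-1, 0.9,-0.66,0,0,0,0,-1, 0.9,-0.66,0,0,0,0,-1, 0.5,-0.66,0,0,0,0,-1, 0,0,0,0,0,0,-1]'
python3 - <<'E'
from h import *
o=get_obs();print(o)
E
```

```text
time: 2.2
tool_pos: [401.8, -290.0, 226.9]
tcp_rot: [3.141, -0.0, 0.153]
contact_force: [-0.3, -0.5, -0.4]
grip_width: 91.7
finger_force: 0.0
time: 3.0
tool_pos: [555.9, -124.4, 226.4]
tcp_rot: [-3.141, -0.0, 0.157]
contact_force: [0.5, -0.9, -1.2]
grip_width: 91.7
finger_force: 0.0
{'time': 3.0, 'joint_positions': array([-3.55193154e-01,  4.24594261e-01,  1.39818144e+00,  8.20066657e-04,
        1.31900244e+00,  1.05889458e+00]), 'dq': array([-0.05326612, -0.01539999,  0.02721162, -0.02927113, -0.00277556,
       -0.04063599]), 'tau': array([  1.10384144, -47.70821929, -25.3870064 ,   0.28485929,
        -0.05832947,   0.40965839]), 'tool_pos': array([ 555.9115456 , -124.44552515,  226.39762121]), 'tcp_rot': array([-3.14080939e+00, -2.27238162e-04,  1.56504120e-01]), 'contact_force': array([ 0.48091031, -0.94183468, -1.20517284]), 'moment': array([0.01236833, 0.05690269, 0.02666878]), 'finger_force': 0.0, 'grip_width': 91.74365761422729}
```

```bash
python3 -m pendant '[0.42,-0.19,0.8,0,0,0,-1, 0.42,-0.19,0.8,0,0,0,-1, 0.43,-0.2,0.8,0,0,0,-1, 0,0,0.8,0,0,0,-1, 0,0,0.8,0,0,0,-1, 0,0,0.8,0,0,0,-1, 0,0,0.7,0,0,0,-1, 0,0,0,0,0,0,-1, 0,0,0,0,0,0,-1]'
python3 - <<'E'
from h import *
s=capture("side");t=capture("top")
a=cv2.resize(s[200:320,270:430],(800,600),interpolation=cv2.INTER_CUBIC);b=cv2.resize(t[160:250,290:410],(800,600),interpolation=cv2.INTER_CUBIC)
cv2.imwrite("pics/d.png",np.vstack([a[::2,::2],b[::2,::2]])[:,:,::-1]); cv2.imwrite("pics/ds.png",a[:,:,::-1])
E
```

```text
time: 3.9
tool_pos: [589.7, -104.7, 62.0]
tcp_rot: [3.141, 0.0, 0.152]
contact_force: [-0.0, -0.0, -0.1]
grip_width: 91.5
finger_force: 0.0
```

View pics/ds.png

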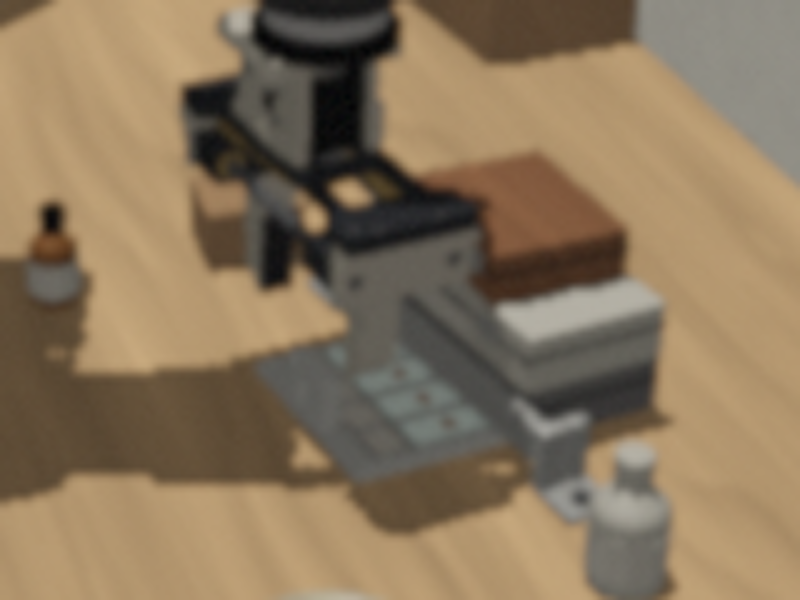

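The side view shows the fingers straddling the tab position near (345,270), clear of the stack and bottles. I'll descend and close.

```bash
python3 -m pendant '[0,0,0.5,0,0,0,-1, 0,0,0.5,0,0,0,-1, 0,0,0.4,0,0,0,-1, 0,0,0.2,0,0,0,-1, 0,0,0,0,0,0,-1, 0,0,0,0,0,0,-0.2, 0,0,0,0,0,0,0, 0,0,0,0,0,0,0]'; python3 -m pendant '[0,0,0,0,0,0,0.3, 0,0,0,0,0,0,0.4,0,0,0,0,0,0,0.6, 0,0,0,0,0,0,0.8,0,0,0,0,0,0,1,0,0,0,0,0,0,1,0,0,0,0,0,0,1]'
```

```text
time: 4.8
tool_pos: [590.1, -104.2, 14.3]
tcp_rot: [3.141, -0.001, 0.153]
contact_force: [0.8, -0.0, -0.6]
grip_width: 72.3
finger_force: 0.0
time: 5.5
tool_pos: [589.3, -103.3, 13.8]
tcp_rot: [-3.141, 0.001, 0.153]
contact_force: [-2.1, 4.7, 3.9]
grip_width: 40.0
finger_force: 30.0
```

```bash
python3 -m pendant '[-0.04,0,0,0,0,0,1, -0.08,0,0,0,0,0,1, -0.1,0,0,0,0,0,1, -0.1,0,0,0,0,0,1, -0.1,0,0,0,0,0,1, -0.1,0,0,0,0,0,1, -0.1,0,0,0,0,0,1, -0.1,0,0,0,0,0,1, -0.1,0,0,0,0,0,1, -0.1,0,0,0,0,0,1, -0.1,0,0,0,0,0,1, -0.1,0,0,0,0,0,1]'
python3 - <<'E'
from h import *
s=capture("side")
cv2.imwrite("pics/e.png",cv2.resize(s[200:320,270:430],(800,600),interpolation=cv2.INTER_CUBIC)[:,:,::-1])
E
```

```text
time: 6.7
tool_pos: [559.1, -109.9, 14.0]
tcp_rot: [3.139, -0.006, 0.152]
contact_force: [10.2, 2.6, -5.7]
grip_width: 39.6
finger_force: 30.0
```

View pics/e.png

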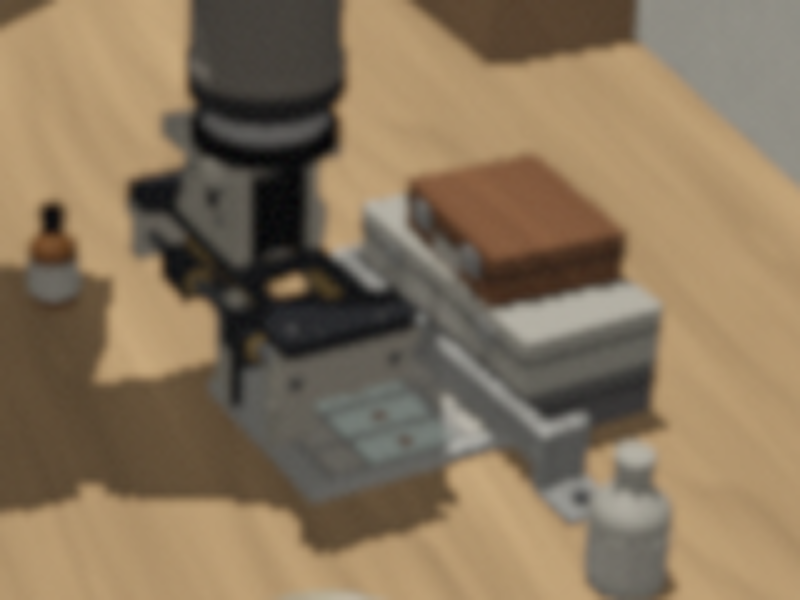

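The tray follows: its front edge is now near (330,295) with more slide area showing, and the stack is intact. I'll continue the pull.

```bash
python3 -m pendant '[-0.1,0,0,0,0,0,1, -0.1,0,0,0,0,0,1, -0.1,0,0,0,0,0,1, -0.1,0,0,0,0,0,1, -0.1,0,0,0,0,0,1, -0.1,0,0,0,0,0,1, -0.1,0,0,0,0,0,1, -0.1,0,0,0,0,0,1, -0.1,0,0,0,0,0,1, -0.1,0,0,0,0,0,1, -0.1,0,0,0,0,0,1, -0.1,0,0,0,0,0,1]';  python3 -m pendant '[-0.1,0,0,0,0,0,1, -0.1,0,0,0,0,0,1, -0.1,0,0,0,0,0,1, -0.1,0,0,0,0,0,1, -0.1,0,0,0,0,0,1, -0.1,0,0,0,0,0,1, -0.1,0,0,0,0,0,1, -0.1,0,0,0,0,0,1, -0.1,0,0,0,0,0,1, -0.1,0,0,0,0,0,1, -0.1,0,0,0,0,0,1, -0.1,0,0,0,0,0,1]'
python3 - <<'E'
from h import *
s=capture("side")
cv2.imwrite("pics/f.png",cv2.resize(s[200:320,270:430],(800,600),interpolation=cv2.INTER_CUBIC)[:,:,::-1])
E
```

```text
time: 7.95
tool_pos: [524.2, -115.6, 14.2]
tcp_rot: [3.139, -0.007, 0.152]
contact_force: [10.6, 2.6, -3.1]
grip_width: 39.8
finger_force: 30.0
time: 9.15
tool_pos: [485.1, -120.2, 13.8]
tcp_rot: [3.141, 0.0, 0.153]
contact_force: [2.4, -0.6, 0.4]
grip_width: 39.8
finger_force: 30.0
```

View pics/f.png

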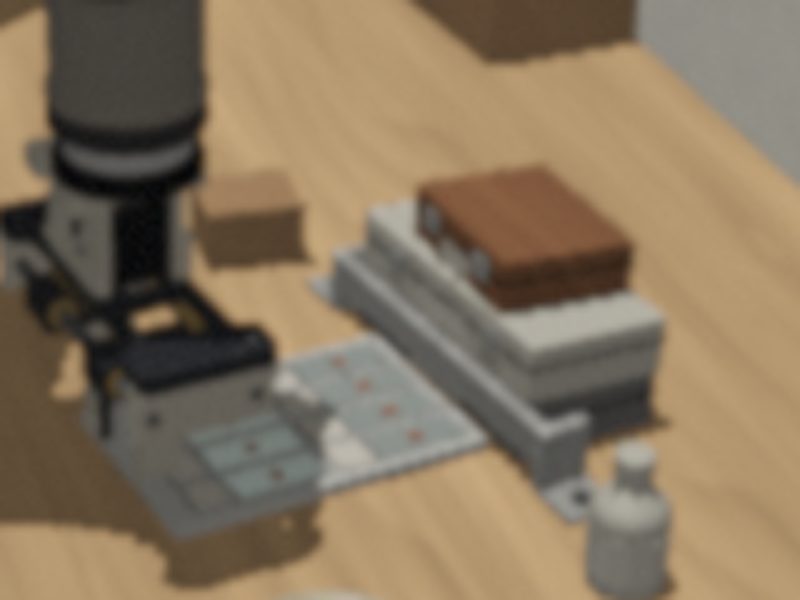

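The force dropped to about 2 N. The stack now stands on the bench behind the bar, and the tray's rear edge is just in front of the bar (about (365,285)). I'll pull another 36 mm, release and lift.

```bash
python3 -m pendant '[-0.12,0,0,0,0,0,1, -0.12,0,0,0,0,0,1, -0.12,0,0,0,0,0,1, -0.12,0,0,0,0,0,1, -0.12,0,0,0,0,0,1, -0.12,0,0,0,0,0,1, -0.12,0,0,0,0,0,1, -0.12,0,0,0,0,0,1, -0.12,0,0,0,0,0,1, -0.08,0,0,0,0,0,1, 0,0,0,0,0,0,1, 0,0,0,0,0,0,1]';  python3 -m pendant '[0,0,0,0,0,0,0.3, 0,0,0,0,0,0,-0.2, 0,0,0,0,0,0,-0.6, 0,0,0,0,0,0,-0.6, 0,0,-0.2,0,0,0,-0.6, 0,0,-0.5,0,0,0,-0.6, 0,0,-0.8,0,0,0,-0.6, 0,0,-0.8,0,0,0,-0.6, 0,0,-0.8,0,0,0,-0.6, 0,0,-0.8,0,0,0,-0.6, 0,0,-0.5,0,0,0,-0.6, 0,0,0,0,0,0,-0.6]'
python3 - <<'E'
from h import *
s=capture("side");t=capture("top")
a=cv2.resize(s[200:320,270:430],(400,300),interpolation=cv2.INTER_CUBIC);b=cv2.resize(t[150:270,280:440],(400,300),interpolation=cv2.INTER_CUBIC)
cv2.imwrite("pics/g.png",np.hstack([a,b])[:,:,::-1])
E
```

```text
time: 10.4
tool_pos: [450.4, -125.5, 13.7]
tcp_rot: [-3.141, 0.001, 0.153]
contact_force: [-0.8, -1.9, 4.5]
grip_width: 39.7
finger_force: 30.0
time: 11.6
tool_pos: [452.1, -125.9, 147.9]
tcp_rot: [3.139, -0.004, 0.153]
contact_force: [-0.5, 0.2, 0.3]
grip_width: 73.8
finger_force: 0.0
```

View pics/g.png

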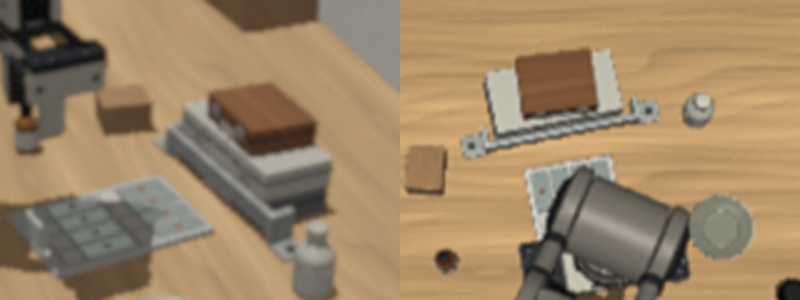

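The tray lies flat and fully clear in front of the stop. The stack stands behind the bar, the bystanders haven't moved and the gripper is clear, so I'm handing in.

```bash
python3 -c "from plant import *; print(close_job())"
```

```text
the job is handed in; nothing more can be done
None
```

The tray is out and lying flat on the bench in front of the stop, the boxes are still stacked on the bench behind it, and I handed the job in after about 12 s of the allowed 37 s; the judge's result was not shown.

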